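Third hand for strapping a solar lamp into its wall bracket

TASK

Pick up the small tubular solar lamp standing on the table and lay it gently on its side in the two open saddles of the wall bracket, with its flat foot towards the foam seal on the end block and its toggle switch pointing away from it. Then slide it endways into the seal and keep pushing with a steady force of about 12 newtons along the lamp, so that I can screw the straps down over it. Finish while still holding it there under that push, do not let go and do not crush the seal, and leave the mug, the pencil tin and the loose straps where they are.

Things in the scene. Friction and masses are not known exactly. Their poses are not given: they have to be found in the camera images.
- lamp_center (a point): Centre of the loose solar lamp: a round tube 38 mm in diameter, 120 mm long, about 0.22 kg, standing upright at the start. Flat dark foot at the bottom, grey lower body, white light tube, grey cap on top with a small toggle switch standing 13 mm proud of it. Its z axis runs along the tube from foot to switch.
- lamp: The same lamp; origin at the centre of its foot (60 mm from its centre), z axis from the foot to the switch.
- bracket: Wall bracket fixed flat on the table: wooden board 240 x 92 x 18 mm; origin on the table under the board's centre, x along the board towards the end block, z up. Two steel saddles, centred at x = +53 and -27 mm, each 14 mm long. At x = 85 to 107 mm stands the aluminium end block, 60 mm wide, its top 84 mm above the table, carrying the foam seal.
- seat (a point): Fixed point of the bracket (same axes) at its x = 13 mm, 54 mm above the table: where the lamp's centre is when it lies in both saddles with its foot just touching the free seal. The saddles are troughs with 45 degree walls up to 8 mm below this height; their ears reach 38 mm sideways, also 8 mm below it. Between the saddles 66 mm is free, down to the board 36 mm below.
- seal: Black foam seal on the end block, a disc 45 mm in diameter standing 12 mm out of it, centred on the lying lamp's axis; origin at the centre of the face that the lamp's foot meets (60 mm from point seat while free), x axis into the block. It yields along x by 1 mm for every 2.5 N, so 12 N squeezes it by about 5 mm; its limit is 10 mm.
- mug: Bystander: steel mug, 76 mm in diameter, 85 mm high, with a handle; origin at the centre of its underside. It can stand where the lamp stood in another start.
- tin: Bystander: plastic pencil tin, 72 mm in diameter, 100 mm high, pencils up to 170 mm; origin at the centre of its underside.
- strap_a: Bystander: one of two loose steel straps (half-round with two ears, 76 x 14 mm, 25 mm high) waiting on the table; origin at the centre of its underside, ears along its y.
- strap_b: Bystander: the other loose strap, same shape.
Mind the look-alikes: they are no part of the job. What is meant by the lamp is not orange, pink or purple, and is the larger of those in its own colour.

How it is judged:
On the way:
1. the lamp lies on its side in both saddles, foot towards the seal (angle between the z axis of lamp and the x axis of bracket, either way round below 0.08 rad and x of lamp in the frame of seat above 0.035 m and y of lamp_center in the frame of seat between -0.004 and 0.004 m and z of lamp_center in the frame of seat between -0.004 and 0.004 m), for 0.2 s.
At the end, for the whole second after the job is handed in: Through the last second the robot's fingers are on the lamp (more than 4 N), the lamp lies still in both saddles (axis within 3 mm and 3.4 degrees of the bracket's axis), foot end first, and presses the foam seal with 6 to 20 N (contact force between lamp and seal between 6 and 20 N and contact force between lamp and the fingers above 4 N and angle between the z axis of lamp and the x axis of bracket, either way round below 0.06 rad and x of lamp in the frame of seat above 0.055 m and y of lamp_center in the frame of seat between -0.003 and 0.003 m and z of lamp_center in the frame of seat between -0.003 and 0.003 m and linear speed of lamp below 0.01 m/s); the arm keeps its last pose, push and grip.
It fails at once if the seal is crushed (more than 30 N) (contact force between lamp and seal above 30 N).
It fails at once if the lamp is dropped or falls (moves faster than 0.35 m/s while the fingers are not holding it) (contact force between lamp and the fingers below 0.5 N and linear speed of lamp above 0.35 m/s).
It fails at once if the lamp is rammed into the bracket (more than 80 N) (contact force between lamp and bracket above 80 N).
It fails at once if a bystander is pushed more than 25 mm or toppled (distance of any of mug, tin, strap_a, strap_b from where it was at the start of the episode above 0.025 m or angle between any of mug, tin's own z axis and vertical above 0.5 rad).
It also fails if it takes over 48 s, if anything falls off the work surface, if the arm or the gripper's body presses on something with over 40 N, if the wrist force passes 120 N, or if a joint passes its speed limit or range.

ROBOT

A 6-joint arm with a two-finger parallel gripper is mounted at the origin on the work surface. World frame = base frame: x ahead of the robot, y to its left, z up, the work surface at z = 0. Lengths are in m, angles in rad, forces in N, time in s.
With the tool pointing down it reaches from about 0.375 to 0.975 m from the base axis. Payload 3.8 kg.
Tool frame: the origin (TCP) lies midway between the tips of the shut fingers; the grasp point (between the pads) lies 19 mm behind it; z points along the fingers, y is the direction in which the jaws open and shut (so a half turn about z gives the same grasp; the last joint's range is limited). The gripper opens to 85 mm and grips with 20 to 120 N. Pads are 22 mm wide; open, the fingers measure 114 mm over their backs; the gripper's body (76 mm by 85 mm) begins 54 mm behind the grasp point. The pads swing forward as they close: fully open they stand 13 mm farther back than shut.
Start: joints at [1.234, 0.264, 1.604, -0, 1.274, -0.037], TCP at [0.199, 0.645, 0.231] pointing down, gripper open.
Joint ranges: [-2.63, 2.63], [-0.94, 2.18], [0.31, 2.57], [-1.31, 4.45], [0, 2.66], [-2.55, 2.55]. Speed limits (rad/s): [2.57, 2.57, 3.14, 3.14, 3.14, 3.14].

INTERFACE

Orientations are given as a rotation vector (axis times angle).
In Python, from workcell import bot gives the robot as it stands.
- The arm moves only by the tool drive_tool, never from a script. Its argument "deltas" is a list of rows, each an object with "hand": the opening, from 0 (shut) to 1 (fully open); "offset": the shift along the world's x, y, z in cm, a list of three; "angular": the turn, a rotation vector about the world's x, y, z in degrees, a list of three. A call has 1 to 8 rows; each row is the pose to reach, as a shift and turn from the pose commanded when the call began; what a row does not reach only later rows make up. A row lasts 1/8 s, in which the tool goes at most 62.5 mm and 10.7 degrees, less where a joint would pass 70% of its speed; a pose out of reach is approached as far as the arm can. A call with a gripper value outside its range is refused whole. The fingers move at their own pace and stop on an object; "force" is the grip in N (left out, the last holds). Time passes only in rows, so rows that repeat a pose let the fingers close. It gives the time, the measured TCP pose, the force and the opening at its end, in the units of the state.
- bot.read_state(): the state, without advancing time (a new reading comes with each control period).
- bot.read_camera(name): name is "side" or "top" or "wrist"; returns a dict with "frame" (420x560x3 uint8, blue, green, red), "mtx" (3x3 intrinsics, pixels), "k1" (the pictures are not rectified: a ray, as slopes to the right and down, at radius r is drawn at 1 + k1 r^2 times it, then the intrinsics apply), "R" (3x3) and "t" (3): a world point X has camera coordinates R X + t. Camera axes: x right, y down, z forward; pixel columns grow to the right and rows downward; lengths in m; the calibration is good to about 2 mm. A picture is of the moment at which its call begins. There is no depth.
- bot.finish_job(): hands the job in, once; it reports no verdict.
The state is a dict: "time": time; "q": joint angles; "joint_vel": joint speeds; "joint_torque": joint torques, N m; "tool_pos": TCP position; "tcp_rot": TCP orientation; "wrist_force": force on the tool from outside, world axes, zero at the start; "torque": the same for the moment, N m; "width": opening from 0.0 (shut) to 1.0 (fully open).
Only numpy, scipy, OpenCV 4.12 (cv2) and the standard library are available. Lean on these libraries where they do the work, as an engineer would, in place of code of your own. Each camera call takes 0.05 s, during which the arm holds its last target. There are 200 camera calls.

## Working session

There is one attempt and no reset: what is moved stays moved. The work goes in short steps, Python scripts to look and compute and a tool call to move; the robot and the scene stay as the last step left them, time stands still between calls to the robot, and variables do not carry over. Pictures are saved under pics/ and viewed, about 8 in all and at most 12, crops included, and the job is handed in when it is done.

Besides the shell and the picture viewer there is one more tool, called after "Emit:" by a JSON object that holds its "name" and its "arguments". drive_tool: Moves the arm, as the interface text tells. Its arguments: {"type":"object","properties":{"deltas":{"type":"array"},"force":{"type":"number"}},"required":["deltas"]}

```bash
mkdir -p pics; ls; cat > h.py <<'E'
import numpy as np, cv2
from workcell import bot
def snap(n,f):
    c=bot.read_camera(n); cv2.imwrite(f'pics/{f}.png',c['frame']); np.savez(f'pics/{f}.npz',**{k:c[k] for k in('frame','mtx','k1','R','t')}); return c
def load(f): return np.load(f'pics/{f}.npz')
def ray(c,px):
    K=np.array(c['mtx']);k=float(c['k1'])
    d=np.array([(px[0]-K[0,2])/K[0,0],(px[1]-K[1,2])/K[1,1]]);u=d.copy()
    for _ in range(30): u=d/(1+k*(u@u))
    R=np.array(c['R']);t=np.array(c['t']).ravel()
    v=R.T@np.array([u[0],u[1],1]);return -R.T@t,v/np.linalg.norm(v)
def plane(c,px,z):
    o,v=ray(c,px);return o+v*(z-o[2])/v[2]
def tri(c1,p1,c2,p2):
    A=np.zeros((3,3));b=np.zeros(3);L=[ray(c1,p1),ray(c2,p2)]
    for o,v in L:
        P=np.eye(3)-np.outer(v,v);A+=P;b+=P@o
    x=np.linalg.solve(A,b);return x,[np.linalg.norm(np.cross(x-o,v)) for o,v in L]
def proj(c,X):
    K=np.array(c['mtx']);p=np.array(c['R'])@np.array(X)+np.array(c['t']).ravel();u=p[:2]/p[2];u=u*(1+float(c['k1'])*(u@u))
    return K[:2,:2]@u+K[:2,2]
E
python3 - <<'E'
from h import *
s=bot.read_state();print(s)
a=snap('top','top0');b=snap('side','side0')
for c in(a,b):print(c['mtx'],c['k1'],ray(c,(280,210)))
E
```

```text
pics
{'time': 0.0, 'q': array([ 1.23407527e+00,  2.64794950e-01,  1.60537291e+00, -2.46426652e-06,
        1.27366471e+00, -3.69065420e-02]), 'joint_vel': array([ 6.61405660e-04, -4.30918758e-05, -3.43178749e-04, -1.20909145e-04,
        8.59390635e-04,  1.52689245e-04]), 'joint_torque': array([-1.28837371e-03, -5.15119600e+01, -3.67314398e+01, -4.69263796e-04,
        1.31767098e-02, -3.57727254e-05]), 'tool_pos': array([0.19912557, 0.64420791, 0.22993442]), 'tcp_rot': array([-0.46912245, -3.10594871,  0.00345747]), 'wrist_force': array([-0.59472832,  0.03506823, -0.01969269]), 'torque': array([-0.01095236,  0.05177617, -0.06139439]), 'width': 0.9982518413035225}
[[414.51594503   0.         279.56369586]
 [  0.         414.51594503 215.29582458]
 [  0.           0.           1.        ]] 0.008540041269226029 (array([0.40648875, 0.01105581, 1.26916017]), array([ 0.1583664 , -0.01367156, -0.98728576]))
[[447.46460963   0.         277.07769252]
 [  0.         447.46460963 207.87494921]
 [  0.           0.           1.        ]] -0.013481711344866379 (array([ 0.19309907, -0.71173715,  0.75235156]), array([ 0.3915518 ,  0.65600554, -0.64524718]))
```

View pics/top0.png

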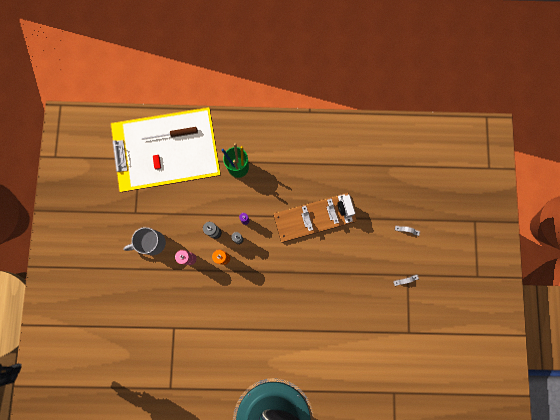

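View pics/side0.png

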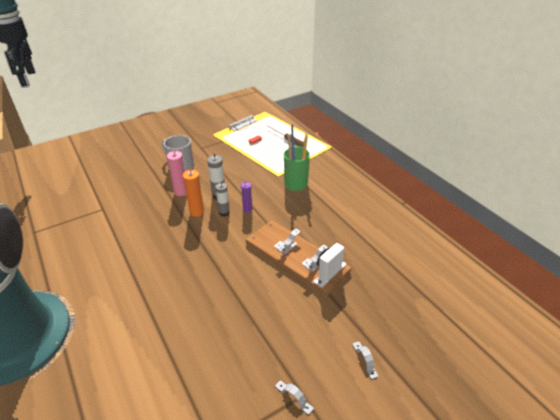

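The top view shows five upright cylinders: large grey (210,229), small grey (236,238), pink (182,257), orange (220,257) and small purple (244,218). The larger grey one fits the description. I'll confirm it, and look at the bracket, in one enlarged picture.

```bash
python3 - <<'E'
from h import *
a=load('top0')['frame'];b=load('side0')['frame']
z=lambda i,x,y,w,h:cv2.resize(i[y:y+h,x:x+w],(400,300),interpolation=cv2.INTER_CUBIC)
m=np.vstack([np.hstack([z(a,170,195,100,75),z(a,262,180,100,75)]),np.hstack([z(b,150,140,120,90),z(b,240,210,120,90)])])
cv2.imwrite('pics/m0.png',m)
E
```

```text
(no output)
```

View pics/m0.png

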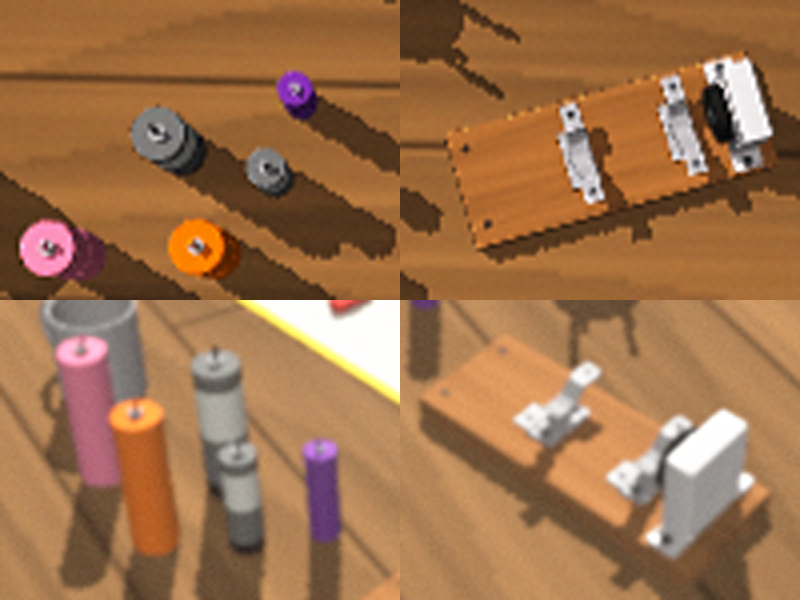

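```bash
python3 - <<'E'
from h import *
a=load('top0');b=load('side0')
T=lambda x,y:(170+x/4-.375,195+y/4-.375)
B=lambda x,y:(262+(x-400)/4-.375,180+y/4-.375)
S=lambda x,y:(150+x*.3-.35,140+(y-300)*.3-.35)
S2=lambda x,y:(240+(x-400)*.3-.35,210+(y-300)*.3-.35)
print('lamp',plane(a,T(159,132),.12),tri(a,T(159,132),b,S(217,361)))
for n,p,q in(('small',(268,170),(239,455)),('pink',(48,247),(84,350)),('or',(197,247),(138,412)),('pur',(296,92),(322,448))):print(n,tri(a,T(*p),b,S(*q)))
print('board',[plane(a,B(*p),.018)[:2].round(4) for p in((447,131),(742,56),(478,249),(775,168))])
E_=[plane(a,B(*p),.046) for p in((571,103),(603,202),(670,76),(702,174))]
print('ears',np.round(E_,4));m1=(E_[0]+E_[1])/2;m2=(E_[2]+E_[3])/2;d=m2-m1
print(m1,m2,np.linalg.norm(d),np.degrees(np.arctan2(d[1],d[0])))
for i in(0,2):
  e=E_[i]-E_[i+1];print(np.linalg.norm(e),np.degrees(np.arctan2(e[1],e[0])))
print('side block top corners tri', tri(a,B(755,60),b,S2(722,412)))
print('mug',plane(a,(145,240),.085),'tin',plane(a,(236,162),.1))
E
```

```text
lamp [0.53631497 0.19048627 0.12      ] (array([0.53771295, 0.18921194, 0.12418447]), [np.float64(0.0019678819424237674), np.float64(0.0019678819424236386)])
small (array([0.5169022 , 0.11565582, 0.09012498]), [np.float64(0.002700215695638884), np.float64(0.002700215695639006)])
pink (array([0.45742354, 0.26167304, 0.12182173]), [np.float64(0.002609886617554494), np.float64(0.0026098866175544477)])
or (array([0.45986585, 0.15929823, 0.1240683 ]), [np.float64(0.0028679336985791594), np.float64(0.0028679336985792327)])
pur (array([0.57510465, 0.09769349, 0.08466097]), [np.float64(0.0036703477185747297), np.float64(0.003670347718574589)])
board [array([0.5993, 0.0138]), array([ 0.6634, -0.212 ]), array([ 0.5097, -0.0118]), array([ 0.5769, -0.2371])]
ears [[ 0.6185 -0.0786  0.046 ]
 [ 0.5445 -0.1034  0.046 ]
 [ 0.641  -0.1528  0.046 ]
 [ 0.5673 -0.177   0.046 ]]
[ 0.58153383 -0.0909907   0.046     ] [ 0.60412967 -0.16489619  0.046     ] 0.07728255181356752 -72.99953125850607
0.07803072930626753 18.52146734298094
0.07755503325401975 18.21119791430267
side block top corners tri (array([ 0.63801561, -0.20366611,  0.10147329]), [np.float64(0.006025079092200625), np.float64(0.006025079092200482)])
mug [0.50050248 0.37677386 0.085     ] tin [0.73180592 0.12556034 0.1       ]
```

The crop confirms it: the larger grey lamp (grey and white body, toggle on top) is at about (209.5,228), at world (0.537,0.190). The small grey one in front is only about 90 mm tall. The bracket's end block points to -y. I'll work out a side grasp from the free far-left side, tilted 30° down.

```bash
cat >> h.py <<'E'
from scipy.spatial.transform import Rotation as Ro
def wrist(R,q1,q23,C):  # q4,q5,q6 both branches
    M=Ro.from_euler('ZY',[q1,q23]).inv()*R*C.inv()
    e=M.as_euler('ZYZ'); 
    if e[1]<0: e=e+[np.pi,0,-np.pi]; e[1]*=-1
    return np.round((np.array(e)+np.pi)%(2*np.pi)-np.pi,2)
def frame(z,y):
    z=z/np.linalg.norm(z);y=y-z*(y@z);y/=np.linalg.norm(y);return Ro.from_matrix(np.c_[np.cross(y,z),y,z])
A=np.radians
E
python3 - <<'E'
from h import *
import warnings;warnings.simplefilter('ignore')
s=bot.read_state();q=s['q'];R0=Ro.from_rotvec(s['tcp_rot'])
C=(Ro.from_euler('ZYZYZ',[q[0],q[1]+q[2],q[3],q[4],q[5]])).inv()*R0
print('C',C.as_matrix().round(2))
a=A(30);bx=np.array([np.cos(A(-73.5)),np.sin(A(-73.5)),0]);
for hz in(245,255):
  h=np.array([np.cos(A(hz)),np.sin(A(hz)),0]);t=h*np.cos(a)+[0,0,-np.sin(a)]
  for sg in(1,-1):
    y=sg*np.cross([0,0,1],h);Rp=frame(t,y)
    # lamp-frame map up->-bx , h->down
    P=np.c_[h,np.cross([0,0,1],h),[0,0,1]];F=np.c_[[0,0,-1],np.cross(-bx,[0,0,-1]),-bx]
    D=Ro.from_matrix(F@P.T);Rf=D*Rp
    print(hz,sg,'t',t.round(3),'to pick deg',np.degrees((Rp*R0.inv()).as_rotvec()).round(1),'pick->fin',np.degrees(D.as_rotvec()).round(1))
    print('  wrist pick',wrist(Rp,A(29.6),A(115),C),'fin',wrist(Rf,A(-6),A(115),C),'z',Rf.as_matrix()[:,2].round(2))
    for f in(.25,.5,.75):print('   ',wrist(Ro.from_rotvec(D.as_rotvec()*f)*Rp,A(29.6-36*f),A(110),C))
E
```

```text
Traceback (most recent call last):
  File "scipy/spatial/transform/_rotation.pyx", line 1413, in scipy.spatial.transform._rotation.Rotation.from_euler
ValueError: Expected axis specification to be a non-empty string of upto 3 characters, got ZYZYZ
```

```bash
cat > plan.py <<'E'
from h import *
import warnings;warnings.simplefilter('ignore')
s=bot.read_state();R0=Ro.from_rotvec([-0.46912245, -3.10594871,  0.00345747]);q=[1.23407527,.2647949,1.60537291,0,1.27366471,-.03690654]
C=(Ro.from_euler('ZY',[q[0],q[1]+q[2]])*Ro.from_euler('ZYZ',q[3:])).inv()*R0
print('C',C.as_matrix().round(2))
a=A(30);bx=np.array([np.cos(A(-73.5)),np.sin(A(-73.5)),0]);
for hz in(245,255):
  h=np.array([np.cos(A(hz)),np.sin(A(hz)),0]);t=h*np.cos(a)+[0,0,-np.sin(a)]
  for sg in(1,-1):
    y=sg*np.cross([0,0,1],h);Rp=frame(t,y)
    P=np.c_[h,np.cross([0,0,1],h),[0,0,1]];F=np.c_[[0,0,-1],np.cross(-bx,[0,0,-1]),-bx]
    D=Ro.from_matrix(F@P.T);Rf=D*Rp
    print(hz,sg,'t',t.round(3),'to pick deg',np.degrees((Rp*R0.inv()).as_rotvec()).round(1),'pick->fin',np.degrees(D.as_rotvec()).round(1))
    print('  wrist pick',wrist(Rp,A(29.6),A(115),C),'fin',wrist(Rf,A(-6),A(115),C),'z',Rf.as_matrix()[:,2].round(2))
    for f in(.25,.5,.75):print('   ',wrist(Ro.from_rotvec(D.as_rotvec()*f)*Rp,A(29.6-36*f),A(110),C),(Ro.from_rotvec(D.as_rotvec()*f)*Rp).as_matrix()[:,2].round(2))
E
python3 plan.py
```

```text
C [[ 0. -1.  0.]
 [ 1.  0. -0.]
 [ 0.  0.  1.]]
245 1 t [-0.366 -0.785 -0.5  ] to pick deg [-61.4 -27.4 -87.7] pick->fin [  -8.2 -110.  -103.1]
  wrist pick [-0.59  2.01  0.95] fin [-0.58  1.    3.04] z [ 0.14 -0.48 -0.87]
    [-0.49  1.91  1.47] [-0.41 -0.63 -0.67]
    [-0.44  1.66  1.98] [-0.3  -0.49 -0.82]
    [-0.45  1.36  2.46] [-0.08 -0.43 -0.9 ]
245 -1 t [-0.366 -0.785 -0.5  ] to pick deg [-26.2  59.5  73.9] pick->fin [  -8.2 -110.  -103.1]
  wrist pick [-0.59  2.01 -2.19] fin [-0.58  1.   -0.11] z [ 0.14 -0.48 -0.87]
    [-0.49  1.91 -1.67] [-0.41 -0.63 -0.67]
    [-0.44  1.66 -1.16] [-0.3  -0.49 -0.82]
    [-0.45  1.36 -0.68] [-0.08 -0.43 -0.9 ]
255 1 t [-0.224 -0.837 -0.5  ] to pick deg [-57.5 -31.9 -78.9] pick->fin [   1.5 -113.7 -109.5]
  wrist pick [-0.72  1.92  0.81] fin [-0.58  1.    3.04] z [ 0.14 -0.48 -0.87]
    [-0.61  1.86  1.36] [-0.31 -0.7  -0.64]
    [-0.52  1.64  1.92] [-0.25 -0.55 -0.79]
    [-0.5   1.36  2.44] [-0.07 -0.47 -0.88]
255 -1 t [-0.224 -0.837 -0.5  ] to pick deg [-32.   58.2  82.8] pick->fin [   1.5 -113.7 -109.5]
  wrist pick [-0.72  1.92 -2.33] fin [-0.58  1.   -0.11] z [ 0.14 -0.48 -0.87]
    [-0.61  1.86 -1.78] [-0.31 -0.7  -0.64]
    [-0.52  1.64 -1.22] [-0.25 -0.55 -0.79]
    [-0.5   1.36 -0.7 ] [-0.07 -0.47 -0.88]
```

Emit:
{"name": "drive_tool", "arguments": {"deltas": [{"hand":1,"offset":[5,-3,6],"angular":[-2.6,6,7.4]},{"hand":1,"offset":[10,-7,7],"angular":[-5.2,11.9,14.8]},{"hand":1,"offset":[16,-11,7],"angular":[-7.9,17.9,22.2]},{"hand":1,"offset":[21,-15,7],"angular":[-10.5,23.8,29.6]},{"hand":1,"offset":[26,-19,7],"angular":[-13.1,29.8,37]},{"hand":1,"offset":[31,-23,7],"angular":[-15.7,35.7,44.3]},{"hand":1,"offset":[36,-27,7],"angular":[-18.3,41.7,51.7]},{"hand":1,"offset":[40,-30,7],"angular":[-21,47.6,59.1]}]}}

```text
time: 1.1
tool_pos: [0.5834, 0.3569, 0.3004]
tcp_rot: [0.921, -2.154, 0.581]
wrist_force: [-0.1, 0.3, 0.3]
width: 1.0
```

Emit:
{"name": "drive_tool", "arguments": {"deltas": [{"hand":1,"offset":[0,0,0],"angular":[-5.2,11.9,14.8]},{"hand":1,"offset":[0,0,0],"angular":[-5.2,11.9,14.8]},{"hand":1,"offset":[0,0,0],"angular":[-5.2,11.9,14.8]}]}}

```text
time: 1.48
tool_pos: [0.5805, 0.3596, 0.2976]
tcp_rot: [1.163, -1.824, 0.671]
wrist_force: [-0.7, -0.3, -0.5]
width: 1.001
```

```bash
python3 - <<'E'
from h import *
s=bot.read_state();print(s['time'],s['tool_pos'],s['q'].round(2));R=Ro.from_rotvec(s['tcp_rot']).as_matrix();print(R.round(3))
c=snap('wrist','w1');b=snap('side','s1')
for n,p in(('lampfoot',[.537,.19,0]),('lamptop',[.537,.19,.12])):print(n,proj(c,p),proj(b,p))
m=np.vstack([c['frame'],b['frame']]);cv2.imwrite('pics/m1.png',cv2.resize(np.hstack([c['frame'],b['frame']]),(800,300)))
E
```

```text
1.475 [0.58051237 0.35961124 0.29759405] [ 0.7   0.88  0.88 -0.52  2.32 -2.17]
[[-0.208 -0.906 -0.369]
 [-0.451  0.424 -0.786]
 [ 0.868  0.003 -0.496]]
lampfoot [259.6724816  278.16048826] [218.30862078 196.41704002]
lamptop [254.80468509 224.66112111] [213.76178755 159.40142476]
```

View pics/m1.png

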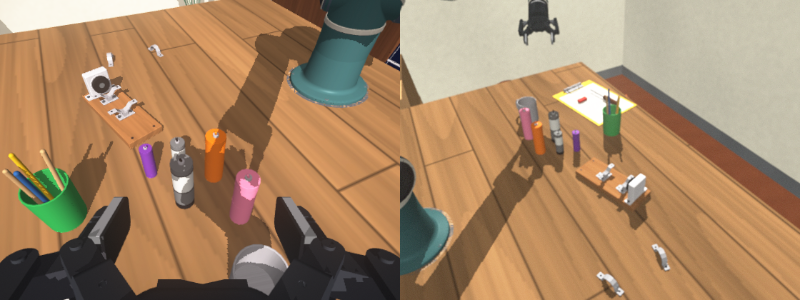

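The wrist view shows the lamp at about (255,250) in the full frame, behind pink (342,275) and with the small grey one behind it. The far-left approach is clear. I'm going to the standoff for a closer look.

Emit:
{"name": "drive_tool", "arguments": {"deltas": [{"hand":1,"offset":[-0.2,-2.5,-5]},{"hand":1,"offset":[-0.4,-5,-10]},{"hand":1,"offset":[-0.6,-7.5,-15]},{"hand":1,"offset":[-0.7,-9.1,-18.5]},{"hand":1,"offset":[-0.7,-9.1,-18.5]}]}}

```text
invalid input
```

```bash
python3 - <<'E'
from h import *
s=bot.read_state();print(s['time'],s['tool_pos'],s['q'].round(2));R=Ro.from_rotvec(s['tcp_rot']).as_matrix();print(R.round(3))
c=snap('wrist','w2')
for p in([.537,.19,0],[.537,.19,.06],[.537,.19,.12]):print(proj(c,p))
E
```

```text
1.575 [0.58139072 0.35879362 0.30067816] [ 0.7   0.88  0.88 -0.52  2.32 -2.17]
[[-0.213 -0.905 -0.369]
 [-0.453  0.426 -0.783]
 [ 0.866 -0.    -0.5  ]]
[260.90943364 278.32390658]
[258.69775227 254.53523443]
[255.99625126 225.58776823]
```

View pics/w2.png

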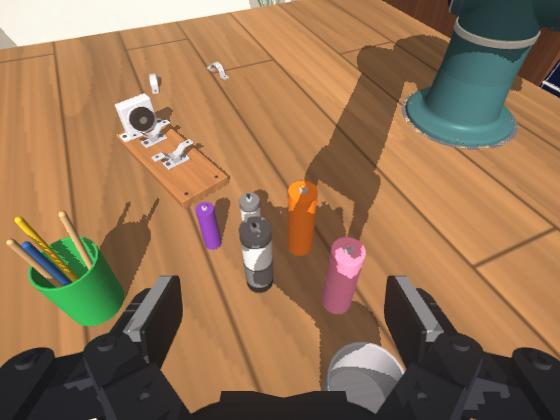

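The move was refused because it had no "angular" field. The picture still helps: the lamp spans (256,222) to (260,288), which agrees with the projected point (256,226)/(261,278), so the position is good.

Emit:
{"name": "drive_tool", "arguments": {"deltas": [{"hand":1,"offset":[-0.2,-2.5,-5],"angular":[0,0,0]},{"hand":1,"offset":[-0.4,-5,-10],"angular":[0,0,0]},{"hand":1,"offset":[-0.6,-7.5,-15],"angular":[0,0,0]},{"hand":1,"offset":[-0.7,-9,-19],"angular":[0,0,0]},{"hand":1,"offset":[-0.7,-9,-19],"angular":[0,0,0]}]}}

```text
time: 2.25
tool_pos: [0.5734, 0.2661, 0.1092]
tcp_rot: [1.159, -1.827, 0.668]
wrist_force: [-0.0, -0.8, 0.0]
width: 1.0
```

```bash
python3 - <<'E'
from h import *
s=bot.read_state();print(s['time'],s['tool_pos'],s['q'].round(2),s['wrist_force']);R=Ro.from_rotvec(s['tcp_rot']).as_matrix();print(R.round(3))
c=snap('wrist','w2')
for p in([.537,.19,0],[.537,.19,.06],[.537,.19,.12]):print(proj(c,p))
E
```

```text
2.25 [0.57337225 0.26607672 0.10922758] [ 0.63  0.89  1.21 -0.47  1.98 -2.04] [-0.03934302 -0.77463453  0.00340121]
[[-0.21  -0.904 -0.373]
 [-0.45   0.428 -0.784]
 [ 0.868  0.004 -0.496]]
[283.21308188 254.78550277]
[283.46124344 207.85246658]
[283.81640646 140.87646362]
```

View pics/w2.png

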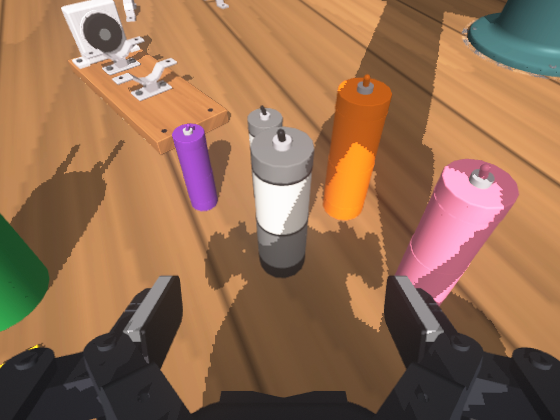

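The lamp is centred between the jaws: cap at (282,145), jaws at columns 165 and 400. I'm moving in and gripping.

Emit:
{"name": "drive_tool", "arguments": {"deltas": [{"hand":1,"offset":[-1.1,-2.3,-1.5],"angular":[0,0,0]},{"hand":1,"offset":[-2.2,-4.6,-3],"angular":[0,0,0]},{"hand":1,"offset":[-3.3,-6.9,-4.5],"angular":[0,0,0]},{"hand":1,"offset":[-4.3,-9.1,-5.9],"angular":[0,0,0]},{"hand":1,"offset":[-4.3,-9.1,-5.9],"angular":[0,0,0]},{"hand":0.6,"offset":[-4.3,-9.1,-5.9],"angular":[0,0,0]},{"hand":0,"offset":[-4.3,-9.1,-5.9],"angular":[0,0,0]},{"hand":0,"offset":[-4.3,-9.1,-5.9],"angular":[0,0,0]}], "force": 70}}

```text
time: 3.3
tool_pos: [0.5326, 0.1786, 0.0533]
tcp_rot: [1.164, -1.832, 0.672]
wrist_force: [1.0, -0.4, -1.0]
width: 0.421
```

Emit:
{"name": "drive_tool", "arguments": {"deltas": [{"hand":0,"offset":[0,0,0],"angular":[0,0,0]},{"hand":0,"offset":[0,0,0],"angular":[0,0,0]},{"hand":0,"offset":[0,0,0],"angular":[0,0,0]},{"hand":0,"offset":[0,0,0],"angular":[0,0,0]}], "force": 70}}

```text
time: 3.8
tool_pos: [0.5324, 0.1783, 0.0533]
tcp_rot: [1.164, -1.832, 0.672]
wrist_force: [2.4, 3.1, 5.0]
width: 0.427
```

```bash
python3 - <<'E'
from h import *
s=bot.read_state();print(s['time'],s['tool_pos'],s['q'].round(2),s['wrist_force'],s['width']);R=Ro.from_rotvec(s['tcp_rot']).as_matrix();print(R.round(3))
c=snap('wrist','w3');print((s['tool_pos']-.019*R[:,2]))
E
```

```text
3.8 [0.53241884 0.17825739 0.05329186] [ 0.57  0.82  1.47 -0.49  1.79 -2.  ] [2.36627161 3.13923439 4.96906368] 0.4270442983424261
[[-0.213 -0.906 -0.367]
 [-0.454  0.424 -0.784]
 [ 0.865 -0.001 -0.501]]
[0.53939058 0.19314764 0.06281421]
```

View pics/w3.png

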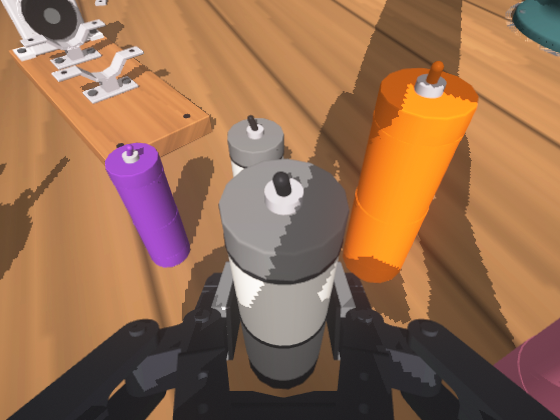

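```bash
cat > fin.py <<'E'
from h import *
import json,sys
b=-73.5 if len(sys.argv)<2 else float(sys.argv[1])
s0=np.array([0.53241884,0.17825739,0.05329186]);Rp=np.array([[-0.213,-0.906,-0.367],[-0.454,0.424,-0.784],[0.865,-0.001,-0.501]])
c=load('w3');L=plane(c,(283.5,201),.12);L[2]=.06
pL=Rp.T@(L-s0);zL=Rp.T@np.array([0,0,1.])
print('L',L,'pL',pL,'zL',zL)
bx=np.array([np.cos(A(b)),np.sin(A(b)),0])
# final R: lamp z -> -bx, tool y horizontal
yL=np.array([0,1.,0]); 
M=lambda z,y:frame(z,y).as_matrix()
cand=[M(-bx,y)@M(zL,yL).T for y in(np.cross([0,0,1],bx),-np.cross([0,0,1],bx))]
Rf=min(cand,key=lambda r:r[2,2])
s=bot.read_state();R=Ro.from_rotvec(s['tcp_rot']).as_matrix()
print('lamp now',s['tool_pos']+R@pL,'z',(R@zL).round(3),'bracket-frame angle err',np.degrees(np.arccos(np.clip(-(R@zL)@bx,-1,1))))
print('turn',np.degrees(Ro.from_matrix(Rf@R.T).as_rotvec()).round(1))
seat=np.array([.5918,-.1265,.054])
for n,x,z in(('above',-.02,.12),('low',-.012,.0)):
    t=seat+bx*x+[0,0,z]-Rf@pL
    print(n,t.round(4),'delta cm',((t-s['tool_pos'])*100).round(2))
E
python3 fin.py
```

```text
L [0.53874382 0.19210062 0.06      ] pL [-0.00182951  0.00013238 -0.01653514] zL [ 0.865 -0.001 -0.501]
lamp now [0.53876896 0.19208009 0.05998706] z [ 0. -0.  1.] bracket-frame angle err 90.01886665316248
turn [  -8.3 -109.9 -103.1]
above [ 0.5879 -0.1138  0.1588] delta cm [  5.55 -29.2   10.55]
low [ 0.5902 -0.1215  0.0388] delta cm [  5.77 -29.97  -1.45]
```

Emit:
{"name": "drive_tool", "arguments": {"deltas": [{"hand":0,"offset":[0,0,1.5],"angular":[0,0,0]},{"hand":0,"offset":[0,0,5],"angular":[0,0,0]},{"hand":0,"offset":[0,0,9],"angular":[0,0,0]},{"hand":0,"offset":[0,0,13],"angular":[0,0,0]},{"hand":0,"offset":[0,0,16],"angular":[0,0,0]},{"hand":0,"offset":[0,0,17],"angular":[0,0,0]}]}}

```text
time: 4.6
tool_pos: [0.532, 0.1779, 0.2241]
tcp_rot: [1.164, -1.833, 0.67]
wrist_force: [-0.0, 0.4, -3.1]
width: 0.421
```

```bash
python3 fin.py; python3 -c "
from h import *
s=bot.read_state();print(s['wrist_force'],s['width'],s['q'])"
```

```text
L [0.53874382 0.19210062 0.06      ] pL [-0.00182951  0.00013238 -0.01653514] zL [ 0.865 -0.001 -0.501]
lamp now [0.53835989 0.19169093 0.23086512] z [-0.    -0.002  1.   ] bracket-frame angle err 90.09241721961016
turn [  -8.3 -109.8 -103.1]
above [ 0.5879 -0.1138  0.1588] delta cm [  5.59 -29.17  -6.54]
low [ 0.5902 -0.1215  0.0388] delta cm [  5.81 -29.93 -18.54]
[-0.04940872  0.44124122 -3.05578853] 0.42143995551423563 [ 0.56748572  0.62474088  1.4370026  -0.53119333  1.98993757 -2.11328989]
```

Emit:
{"name": "drive_tool", "arguments": {"deltas": [{"hand":0,"offset":[0.4,-2,0],"angular":[-0.55,-7.3,-6.9]},{"hand":0,"offset":[0.7,-4,0],"angular":[-1.1,-14.6,-13.7]},{"hand":0,"offset":[1.1,-6,0],"angular":[-1.7,-22,-20.6]},{"hand":0,"offset":[1.5,-8,0],"angular":[-2.2,-29.3,-27.5]},{"hand":0,"offset":[1.9,-10,0],"angular":[-2.8,-36.6,-34.4]},{"hand":0,"offset":[2.2,-12,0],"angular":[-3.3,-43.9,-41.2]},{"hand":0,"offset":[2.6,-14,0],"angular":[-3.9,-51.2,-48.1]},{"hand":0,"offset":[3,-16,0],"angular":[-4.4,-58.6,-55]}]}}

```text
time: 5.6
tool_pos: [0.5608, 0.0167, 0.2206]
tcp_rot: [-0.326, -2.792, 0.769]
wrist_force: [0.2, 0.0, -1.6]
width: 0.421
```

Emit:
{"name": "drive_tool", "arguments": {"deltas": [{"hand":0,"offset":[0.4,-2,0],"angular":[-0.55,-7.3,-6.9]},{"hand":0,"offset":[0.7,-4,0],"angular":[-1.1,-14.6,-13.7]},{"hand":0,"offset":[1.1,-6,0],"angular":[-1.7,-22,-20.6]},{"hand":0,"offset":[1.5,-8,0],"angular":[-2.2,-29.3,-27.5]},{"hand":0,"offset":[1.9,-10,0],"angular":[-2.8,-36.6,-34.4]},{"hand":0,"offset":[2.2,-12,0],"angular":[-3.3,-43.9,-41.2]},{"hand":0,"offset":[2.6,-13,0],"angular":[-3.9,-51.2,-48.1]},{"hand":0,"offset":[2.6,-13,0],"angular":[-3.9,-51.2,-48.1]}]}}

```text
time: 6.6
tool_pos: [0.585, -0.1127, 0.2198]
tcp_rot: [1.609, 2.162, -0.436]
wrist_force: [-0.3, 0.8, -2.3]
width: 0.42
```

```bash
python3 fin.py; python3 -c "
from h import *
s=bot.read_state();print(s['time'],s['wrist_force'],s['width'],s['q'].round(2),s['tool_pos'])
c=snap('wrist','w4');b=snap('side','s4');t=snap('top','t4')
cv2.imwrite('pics/m4.png',np.vstack([np.hstack([cv2.resize(c['frame'],(400,300)),cv2.resize(b['frame'][130:295,200:420],(400,300))]),np.hstack([cv2.resize(t['frame'][165:270,250:390],(400,300)),cv2.resize(b['frame'],(400,300))])]))"
```

```text
L [0.53874382 0.19210062 0.06      ] pL [-0.00182951  0.00013238 -0.01653514] zL [ 0.865 -0.001 -0.501]
lamp now [ 0.58330766 -0.10629586  0.23507051] z [-0.286  0.958  0.004] bracket-frame angle err 1.6179857234237953
turn [-0.1 -0.4 -0.1]
above [ 0.5879 -0.1138  0.1588] delta cm [ 0.29 -0.11 -6.1 ]
low [ 0.5902 -0.1215  0.0388] delta cm [  0.52  -0.87 -18.1 ]
6.6 [-0.26058022  0.80910207 -2.29209448] 0.4204673699392563 [ 0.05  0.05  1.96 -0.58  1.08  0.03] [ 0.58498221 -0.11272396  0.21981761]
```

View pics/m4.png

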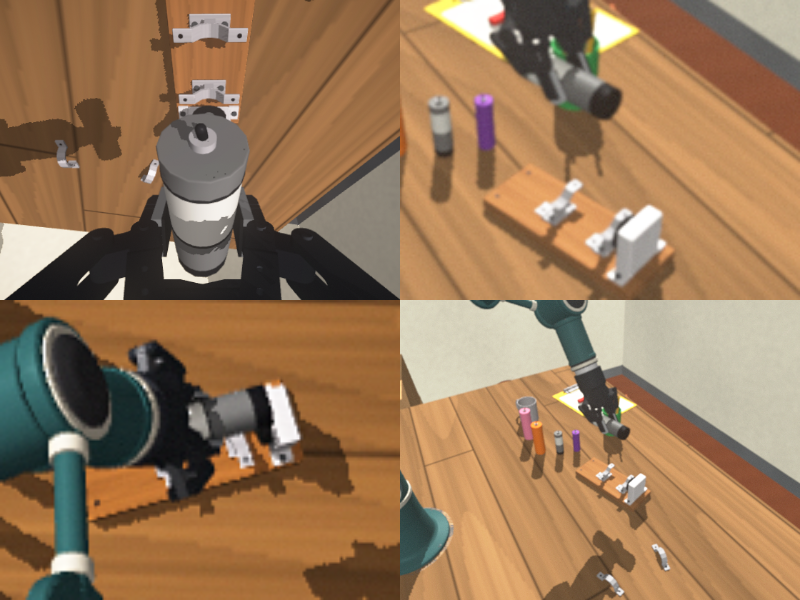

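The lamp hangs horizontally above the bracket, foot towards the block. The wrist view shows the saddle ears at about (173–248,33) and (178–240,100) in its tile. I'll enlarge that part to measure the ears precisely.

```bash
python3 -c "
from h import *
f=load('w4')['frame'];t=load('t4')['frame']
cv2.imwrite('pics/m5.png',np.hstack([cv2.resize(f[10:180,225:365],(490,595),interpolation=cv2.INTER_CUBIC)]))"
```

```text
(no output)
```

View pics/m5.png

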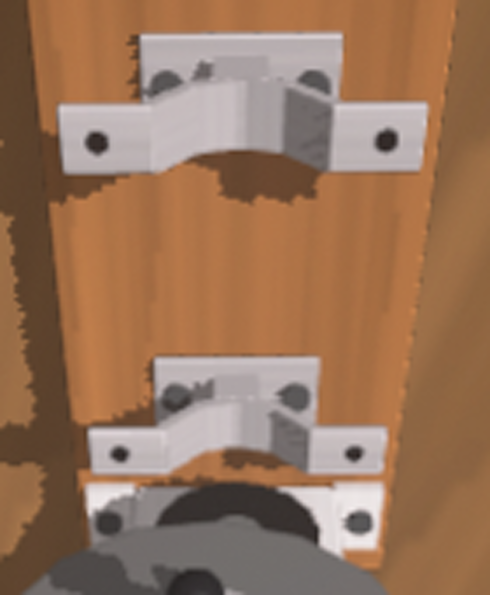

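```bash
python3 - <<'E'
from h import *
c=load('w4');g=lambda x,y:(225+x/3.5-.36,10+y/3.5-.36)
P=lambda *q:[plane(c,g(*p),.046) for p in q]
a=P((59,105),(428,102),(63,172),(425,172));b=P((89,430),(386,429),(92,473),(386,473))
ma,mb=np.mean(a,0),np.mean(b,0);d=mb-ma
print('len ear',np.linalg.norm(a[0]-a[1]),np.linalg.norm(b[0]-b[1]),'width',np.linalg.norm(a[0]-a[2]),np.linalg.norm(b[1]-b[3]))
print(ma,mb,'sep',np.linalg.norm(d),'az',np.degrees(np.arctan2(d[1],d[0])))
for q in(a,b):
  for i,j in((0,1),(2,3)):
    e=q[j]-q[i];print(np.degrees(np.arctan2(e[1],e[0])))
print('seat xy',(ma+mb)/2)
# seat from block: lamp in hand via wrist: cap centre
s=bot.read_state();print(proj(c,[.5833-.286*.06,-.1063+.958*.06,.235]), proj(c,[.5833+.286*.06,-.1063-.958*.06,.235]))
E
```

```text
len ear 0.07472866709903196 0.07482443048233897 width 0.013803659475269741 0.013986255016109644
[ 0.58563257 -0.08530725  0.046     ] [ 0.60903768 -0.16175399  0.046     ] sep 0.07994937707144277 az -72.97738982410092
17.15368773302668
16.72063716063952
17.05682050084292
16.841244688219664
seat xy [ 0.59733512 -0.12353062  0.046     ]
[279.20273577 207.75987158] [280.9413048  354.77821424]
```

```bash
python3 - <<'E'
from h import *
c3,c4=load('w3'),load('w4');s=bot.read_state()
R3=np.array([[-0.213,-0.906,-0.367],[-0.454,0.424,-0.784],[0.865,-0.001,-0.501]]);p3=np.array([0.53241884,0.17825739,0.05329186])
R4=Ro.from_rotvec(s['tcp_rot']).as_matrix();p4=s['tool_pos'];print(p4,R4.round(3))
for c,R,p in((c3,R3,p3),(c4,R4,p4)):
    print((c['R']@R).round(4),R.T@(-c['R'].T@c['t'].ravel()-p))
E
python3 fin.py -73; python3 - <<'E'
import cv2,numpy as np
a=cv2.imread('pics/w3.png').astype(int);b=cv2.imread('pics/w4.png').astype(int)
cv2.imwrite('pics/m6.png',np.hstack([a[130:350,180:380],b[130:350,180:380]])*1.0)
E
```

```text
[ 0.58720627 -0.11209735  0.2214845 ] [[-0.25   0.958  0.14 ]
 [ 0.83   0.287 -0.478]
 [-0.498 -0.004 -0.867]]
[[-9.0000e-04  1.0003e+00  1.1000e-03]
 [-9.4790e-01 -4.0000e-04 -3.1890e-01]
 [-3.1810e-01 -6.0000e-04  9.4800e-01]] [ 8.09215975e-02 -3.89339772e-05 -1.43936387e-01]
[[ 1.000e-04  1.000e+00  1.900e-03]
 [-9.479e-01  7.000e-04 -3.185e-01]
 [-3.185e-01 -1.800e-03  9.479e-01]] [ 0.08385891 -0.00083142 -0.14173712]
L [0.53874382 0.19210062 0.06      ] pL [-0.00182951  0.00013238 -0.01653514] zL [ 0.865 -0.001 -0.501]
lamp now [ 0.58547982 -0.10567422  0.2367337 ] z [-0.288  0.957  0.004] bracket-frame angle err 1.6305319002742895
turn [-0.1 -0.3  0.3]
above [ 0.5878 -0.1138  0.1588] delta cm [ 0.06 -0.17 -6.27]
low [ 0.5901 -0.1215  0.0388] delta cm [  0.29  -0.94 -18.27][ WARN:0@0.053] global loadsave.cpp:1063 imwrite_ Unsupported depth image for selected encoder is fallbacked to CV_8U.
```

View pics/m6.png

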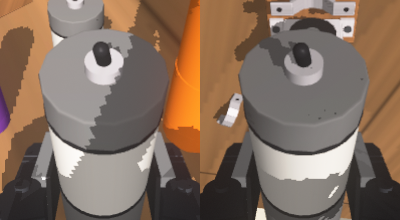

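The lamp sits identically in the hand in both views, so there was no slip. The arm was just still settling when I took the picture. I'll use the seat and azimuth measured from the wrist view.

```bash
sed -i "s/seat=.*/seat=np.array([.5973,-.1235,.054])/; s/('above',-.02,.12)/('above',-.015,.05)/" fin.py; sed -i "s/^print('lamp now/dd=(s['tool_pos']+R@pL)-np.array([.5973,-.1235,.054]);print('seatframe',dd@bx,dd@np.array([-bx[1],bx[0],0]),dd[2]);&/" fin.py; python3 fin.py -73
```

```text
L [0.53874382 0.19210062 0.06      ] pL [-0.00182951  0.00013238 -0.01653514] zL [ 0.865 -0.001 -0.501]
seatframe -0.020502760853266626 -0.006091944804974311 0.18273370313027637
lamp now [ 0.58547982 -0.10567422  0.2367337 ] z [-0.288  0.957  0.004] bracket-frame angle err 1.6305319002742895
turn [-0.1 -0.3  0.3]
above [ 0.5947 -0.1156  0.0888] delta cm [  0.75  -0.35 -13.27]
low [ 0.5956 -0.1185  0.0388] delta cm [  0.84  -0.64 -18.27]
```

Emit:
{"name": "drive_tool", "arguments": {"deltas": [{"hand":0,"offset":[0.4,-0.2,-4],"angular":[-0.1,-0.3,0.3]},{"hand":0,"offset":[0.75,-0.35,-8],"angular":[-0.1,-0.3,0.3]},{"hand":0,"offset":[0.75,-0.35,-11],"angular":[-0.1,-0.3,0.3]},{"hand":0,"offset":[0.75,-0.35,-13.3],"angular":[-0.1,-0.3,0.3]},{"hand":0,"offset":[0.75,-0.35,-13.3],"angular":[-0.1,-0.3,0.3]},{"hand":0,"offset":[0.75,-0.35,-13.3],"angular":[-0.1,-0.3,0.3]}]}}

```text
time: 7.5
tool_pos: [0.5963, -0.1158, 0.0905]
tcp_rot: [1.6, 2.155, -0.425]
wrist_force: [0.9, 0.2, -2.4]
width: 0.423
```

```bash
python3 fin.py -73; python3 - <<'E'
from h import *
s=bot.read_state();print(s['time'],s['wrist_force'])
c=snap('wrist','w7');b=snap('side','s7')
bx=np.array([np.cos(A(-73)),np.sin(A(-73)),0]);ey=np.array([-bx[1],bx[0],0]);seat=np.array([.5973,-.1235,.054])
e=[proj(c,seat+bx*x+ey*y+[0,0,-.008]) for x in(-.047,-.033) for y in(-.038,.038)];print(np.round(e,1))
cv2.imwrite('pics/m7.png',np.hstack([cv2.resize(c['frame'][0:250,120:440],(420,328)),cv2.resize(b['frame'][190:310,230:370],(380,328),interpolation=cv2.INTER_CUBIC)]))
E
```

```text
L [0.53874382 0.19210062 0.06      ] pL [-0.00182951  0.00013238 -0.01653514] zL [ 0.865 -0.001 -0.501]
seatframe -0.014364531885132361 0.0013086666810867961 0.051685434011755106
lamp now [ 0.5943517  -0.10938051  0.10568543] z [-0.292  0.956 -0.001] bracket-frame angle err 1.5957292001905012
turn [-0.   0.3  0. ]
above [ 0.5947 -0.1156  0.0888] delta cm [-0.15  0.02 -0.17]
low [ 0.5956 -0.1185  0.0388] delta cm [-0.06 -0.26 -5.17]
7.5 [ 0.91246906  0.15634304 -2.41942842]
[[193.5 149.7]
 [360.1 148.9]
 [199.1 172.2]
 [355.3 171.4]]
```

View pics/m7.png

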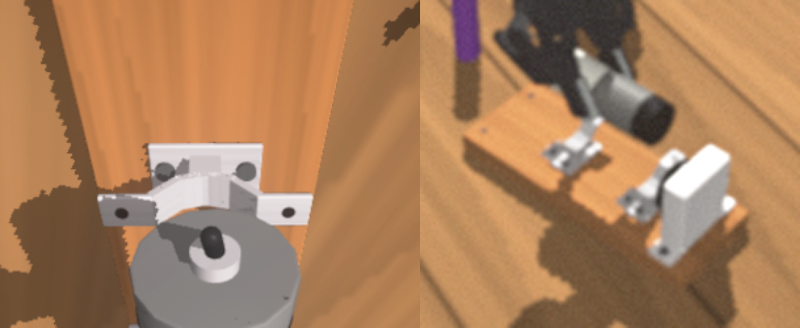

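Saddle ears measured at (194,150), (358,147), (196,172) and (355,170), against predicted (193.5,150), (360,149), (199,172) and (355,171). That agrees to about 0.6 mm. Lowering with a small lateral correction.

Emit:
{"name": "drive_tool", "arguments": {"deltas": [{"hand":0,"offset":[-0.1,-0.25,-1.5],"angular":[0,0.2,0]},{"hand":0,"offset":[-0.12,-0.28,-3],"angular":[0,0.2,0]},{"hand":0,"offset":[-0.12,-0.28,-4],"angular":[0,0.2,0]},{"hand":0,"offset":[-0.12,-0.28,-4.6],"angular":[0,0.2,0]},{"hand":0,"offset":[-0.12,-0.28,-4.6],"angular":[0,0.2,0]},{"hand":0,"offset":[-0.12,-0.28,-4.6],"angular":[0,0.2,0]}]}}

```text
time: 8.35
tool_pos: [0.5942, -0.1187, 0.0435]
tcp_rot: [1.601, 2.158, -0.429]
wrist_force: [0.4, -1.0, -3.6]
width: 0.426
```

```bash
python3 fin.py -73|grep -v L; python3 -c "
from h import *
s=bot.read_state();print(s['time'],s['wrist_force'],s['torque'])"
```

```text
seatframe -0.012208558178318306 -0.0014376582158181802 0.004768371973055616
lamp now [ 0.59235572 -0.11224523  0.05876837] z [-0.291  0.956  0.   ] bracket-frame angle err 1.5951167110073834
turn [-0.   0.1  0.1]
above [ 0.5947 -0.1156  0.0888] delta cm [0.06 0.31 4.52]
low [ 0.5956 -0.1185  0.0388] delta cm [ 0.14  0.02 -0.48]
8.35 [ 0.37110509 -1.03659878 -3.63259649] [ 0.41266333  0.10076386 -0.00256344]
```

Emit:
{"name": "drive_tool", "arguments": {"deltas": [{"hand":0,"offset":[0.08,0.02,-0.2],"angular":[0,0,0]},{"hand":0,"offset":[0.08,0.02,-0.3],"angular":[0,0,0]},{"hand":0,"offset":[0.08,0.02,-0.3],"angular":[0,0,0]}]}}

```text
time: 8.72
tool_pos: [0.5951, -0.1187, 0.0415]
tcp_rot: [1.601, 2.157, -0.43]
wrist_force: [-3.4, 0.0, 4.6]
width: 0.425
```

Emit:
{"name": "drive_tool", "arguments": {"deltas": [{"hand":0,"offset":[0,0,-0.1],"angular":[0,0,0]},{"hand":0,"offset":[0,0,-0.1],"angular":[0,0,0]},{"hand":0,"offset":[0,0,-0.1],"angular":[0,0,0]}]}}

```text
time: 9.1
tool_pos: [0.5952, -0.1188, 0.0415]
tcp_rot: [1.601, 2.156, -0.43]
wrist_force: [-7.5, 2.8, 11.0]
width: 0.426
```

```bash
python3 fin.py -73|grep -v L; python3 -c "
from h import *
s=bot.read_state();print(s['time'],s['wrist_force'],s['torque'])"
```

```text
seatframe -0.011867909750417205 -0.0005322007314509879 0.0026745627311467873
lamp now [ 0.59332121 -0.11230626  0.05667456] z [-0.29   0.957 -0.002] bracket-frame angle err 1.6013974443845713
turn [0.1 0.1 0.1]
above [ 0.5947 -0.1156  0.0888] delta cm [-0.04  0.32  4.73]
low [ 0.5956 -0.1185  0.0388] delta cm [ 0.05  0.03 -0.27]
9.1 [-7.53380045  2.78809131 11.03437209] [-0.02752201  0.70719488 -0.38085815]
```

Contact is on one wall: the reaction has a -x part. I'm shifting towards -x to centre the lamp.

Emit:
{"name": "drive_tool", "arguments": {"deltas": [{"hand":0,"offset":[-0.08,-0.02,0],"angular":[0,0,0]},{"hand":0,"offset":[-0.15,-0.04,0],"angular":[0,0,0]},{"hand":0,"offset":[-0.15,-0.04,0],"angular":[0,0,0]}]}}

```text
time: 9.48
tool_pos: [0.5943, -0.119, 0.0407]
tcp_rot: [1.6, 2.157, -0.428]
wrist_force: [-1.5, 1.1, 7.2]
width: 0.424
```

Emit:
{"name": "drive_tool", "arguments": {"deltas": [{"hand":0,"offset":[0,0,-0.1],"angular":[0,0,0]},{"hand":0,"offset":[0,0,-0.1],"angular":[0,0,0]},{"hand":0,"offset":[0,0,-0.1],"angular":[0,0,0]}]}}

```text
time: 9.85
tool_pos: [0.5944, -0.1191, 0.0406]
tcp_rot: [1.6, 2.156, -0.429]
wrist_force: [-5.1, 4.0, 12.4]
width: 0.427
```

```bash
python3 fin.py -73|grep -v L; python3 -c "
from h import *
s=bot.read_state();print(s['time'],s['wrist_force'],s['torque'])"
```

```text
seatframe -0.011823844504199097 -0.001410892828445799 0.001813037403334855
lamp now [ 0.5924938  -0.11260531  0.05581304] z [-0.291  0.956 -0.002] bracket-frame angle err 1.598505008337444
turn [0.1 0.2 0.1]
above [ 0.5947 -0.1156  0.0888] delta cm [0.04 0.35 4.82]
low [ 0.5956 -0.1185  0.0388] delta cm [ 0.13  0.06 -0.18]
9.85 [-5.11632059  4.03980417 12.43641026] [-0.24057499  0.51678319 -0.20501189]
```

Emit:
{"name": "drive_tool", "arguments": {"deltas": [{"hand":0,"offset":[-0.08,-0.02,0],"angular":[0,0,0]},{"hand":0,"offset":[-0.15,-0.04,0],"angular":[0,0,0]},{"hand":0,"offset":[-0.15,-0.04,0],"angular":[0,0,0]},{"hand":0,"offset":[-0.15,-0.04,0],"angular":[0,0,0]}]}}

```text
time: 10.35
tool_pos: [0.5943, -0.1191, 0.0406]
tcp_rot: [1.599, 2.156, -0.425]
wrist_force: [-0.5, 2.7, 8.2]
width: 0.424
```

```bash
python3 fin.py -73|grep -v L; python3 -c "
from h import *
s=bot.read_state();print(s['time'],s['wrist_force'],s['torque'])"
```

```text
seatframe -0.011846180824755368 -0.0015558268607367026 0.0017704747669953155
lamp now [ 0.59234867 -0.11262632  0.05577047] z [-0.293  0.956 -0.001] bracket-frame angle err 1.5956034577963034
turn [ 0.   0.3 -0. ]
above [ 0.5947 -0.1156  0.0888] delta cm [0.05 0.35 4.82]
low [ 0.5956 -0.1185  0.0388] delta cm [ 0.14  0.06 -0.18]
10.35 [-0.54681971  2.71519043  8.18760051] [-0.04562155 -0.01589335  0.16912857]
```

The lamp is seated: a further lateral command no longer moves it, the lateral force is near 0 and it presses down with about 11 N. Now I'll slide towards the seal, easing the downforce slightly.

Emit:
{"name": "drive_tool", "arguments": {"deltas": [{"hand":0,"offset":[0.06,-0.19,0.05],"angular":[0,0,0]},{"hand":0,"offset":[0.12,-0.38,0.05],"angular":[0,0,0]},{"hand":0,"offset":[0.18,-0.57,0.05],"angular":[0,0,0]},{"hand":0,"offset":[0.23,-0.76,0.05],"angular":[0,0,0]},{"hand":0,"offset":[0.23,-0.76,0.05],"angular":[0,0,0]},{"hand":0,"offset":[0.23,-0.76,0.05],"angular":[0,0,0]}]}}

```text
time: 11.1
tool_pos: [0.596, -0.1253, 0.0404]
tcp_rot: [1.599, 2.158, -0.424]
wrist_force: [-3.4, 9.0, 9.6]
width: 0.422
```

```bash
cat > st.py <<'E'
from h import *
s=bot.read_state();bx=np.array([np.cos(A(-73)),np.sin(A(-73)),0]);ey=np.array([-bx[1],bx[0],0]);f=s['wrist_force']
print(s['time'],'F bx,ey,z',f@bx,f@ey,f[2],'T',s['torque'],'w',s['width'])
E
python3 fin.py -73|grep -v -e L -e low -e above; python3 st.py
```

```text
seatframe -0.0053399757892564495 -0.0016758747659748729 0.0016377969138639814
lamp now [ 0.5941361  -0.11888333  0.0556378 ] z [-0.293  0.956  0.   ] bracket-frame angle err 1.5939143391340727
turn [-0.1  0.3 -0. ]
11.1 F bx,ey,z -9.6413134847831 -0.6182697211513519 9.638525082160333 T [0.67407713 0.28370826 0.21839305] w 0.42172128042880075
```

Emit:
{"name": "drive_tool", "arguments": {"deltas": [{"hand":0,"offset":[0.03,-0.1,0.08],"angular":[0,0,0]},{"hand":0,"offset":[0.06,-0.19,0.08],"angular":[0,0,0]},{"hand":0,"offset":[0.06,-0.19,0.08],"angular":[0,0,0]},{"hand":0,"offset":[0.06,-0.19,0.08],"angular":[0,0,0]}]}}

```text
time: 11.6
tool_pos: [0.5967, -0.1277, 0.0405]
tcp_rot: [1.599, 2.158, -0.424]
wrist_force: [1.1, 6.1, 4.5]
width: 0.422
```

```bash
python3 fin.py -73|grep -v -e L -e low -e above; python3 st.py
```

```text
seatframe -0.0028207194587951 -0.001717059110279711 0.0017205269125571826
lamp now [ 0.59483327 -0.12130455  0.05572053] z [-0.293  0.956  0.   ] bracket-frame angle err 1.594310516028148
turn [-0.1  0.2 -0.1]
11.6 F bx,ey,z -5.487483146388232 2.854258108549227 4.45476335133599 T [ 0.71807758 -0.15471369  0.48937239] w 0.42152576745699166
```

Emit:
{"name": "drive_tool", "arguments": {"deltas": [{"hand":0,"offset":[0.03,-0.1,0],"angular":[0,0,0]},{"hand":0,"offset":[0.06,-0.19,0],"angular":[0,0,0]},{"hand":0,"offset":[0.06,-0.19,0],"angular":[0,0,0]},{"hand":0,"offset":[0.06,-0.19,0],"angular":[0,0,0]}]}}

```text
time: 12.1
tool_pos: [0.5973, -0.1297, 0.0405]
tcp_rot: [1.599, 2.158, -0.424]
wrist_force: [1.4, 6.4, 4.5]
width: 0.423
```

```bash
python3 fin.py -73|grep -v -e L -e low -e above; python3 st.py
```

```text
seatframe -0.000795653448090856 -0.001694816290639627 0.0017467787824095513
lamp now [ 0.59544661 -0.12323463  0.05574678] z [-0.293  0.956  0.   ] bracket-frame angle err 1.594304566424656
turn [-0.1  0.2 -0.1]
12.1 F bx,ey,z -5.731617034521924 3.1882266041050342 4.4999903931923315 T [ 0.69989278 -0.14647903  0.47053457] w 0.4226563877501988
```

Only constant friction (about 5.6 N) so far, so the seal isn't reached yet. I'm continuing and relaxing the sideways preload.

Emit:
{"name": "drive_tool", "arguments": {"deltas": [{"hand":0,"offset":[0.08,-0.1,0.02],"angular":[0,0,0]},{"hand":0,"offset":[0.11,-0.18,0.02],"angular":[0,0,0]},{"hand":0,"offset":[0.11,-0.18,0.02],"angular":[0,0,0]},{"hand":0,"offset":[0.11,-0.18,0.02],"angular":[0,0,0]}]}}

```text
time: 12.6
tool_pos: [0.598, -0.1316, 0.0405]
tcp_rot: [1.599, 2.158, -0.425]
wrist_force: [-0.0, 4.7, 4.1]
width: 0.425
```

```bash
python3 fin.py -73|grep -v -e L -e low -e above; python3 st.py
```

```text
seatframe 0.0012176573272237594 -0.0016411783781169634 0.0017578158504640007
lamp now [ 0.59608654 -0.12514429  0.05575782] z [-0.293  0.956  0.001] bracket-frame angle err 1.5937788173495226
turn [-0.1  0.2 -0. ]
12.6 F bx,ey,z -4.484648185451424 1.3340702292278606 4.148832856540465 T [ 0.65087472 -0.04000141  0.46144822] w 0.42493724189541215
```

Emit:
{"name": "drive_tool", "arguments": {"deltas": [{"hand":0,"offset":[0.03,-0.1,0],"angular":[0,0,0]},{"hand":0,"offset":[0.06,-0.19,0],"angular":[0,0,0]},{"hand":0,"offset":[0.06,-0.19,0],"angular":[0,0,0]},{"hand":0,"offset":[0.06,-0.19,0],"angular":[0,0,0]}]}}

```text
time: 13.1
tool_pos: [0.5984, -0.1331, 0.0405]
tcp_rot: [1.6, 2.158, -0.425]
wrist_force: [-1.9, 7.8, 5.0]
width: 0.421
```

```bash
python3 fin.py -73|grep -v -e L -e low -e above; python3 st.py
```

```text
seatframe 0.0028321662919419902 -0.0016684056432832357 0.0017312945745467032
lamp now [ 0.59653254 -0.12669621  0.05573129] z [-0.293  0.956  0.001] bracket-frame angle err 1.5942983327321665
turn [-0.1  0.2 -0. ]
13.1 F bx,ey,z -8.032482157472394 0.43236834133756097 5.006130469098005 T [0.87421137 0.04886169 0.35581086] w 0.4214678579890838
```

The seal is met at x ≈ +1.4 mm, and the force is rising at about 2.2 N/mm. Another 4 mm should give about 12 N at the seal.

Emit:
{"name": "drive_tool", "arguments": {"deltas": [{"hand":0,"offset":[0.03,-0.1,0],"angular":[0,0,0]},{"hand":0,"offset":[0.06,-0.19,0],"angular":[0,0,0]},{"hand":0,"offset":[0.09,-0.29,0],"angular":[0,0,0]},{"hand":0,"offset":[0.12,-0.38,0],"angular":[0,0,0]},{"hand":0,"offset":[0.12,-0.38,0],"angular":[0,0,0]},{"hand":0,"offset":[0.12,-0.38,0],"angular":[0,0,0]}]}}

```text
time: 13.85
tool_pos: [0.5992, -0.1356, 0.0405]
tcp_rot: [1.601, 2.159, -0.423]
wrist_force: [-4.7, 15.6, 10.5]
width: 0.424
```

```bash
python3 fin.py -73|grep -v -e L -e low -e above; python3 st.py
```

```text
seatframe 0.00542559672192246 -0.0016520751836560303 0.0016952492352266882
lamp now [ 0.5973064  -0.12917154  0.05569525] z [-0.292  0.956  0.002] bracket-frame angle err 1.5993166323602936
turn [-0.2  0.2 -0. ]
13.85 F bx,ey,z -16.29000062396093 0.05279234916989528 10.46861105008961 T [1.45529696 0.54166966 0.30056427] w 0.42389804417264176
```

Emit:
{"name": "drive_tool", "arguments": {"deltas": [{"hand":0,"offset":[0.02,-0.05,0.06],"angular":[0,0,0]},{"hand":0,"offset":[0.03,-0.08,0.06],"angular":[0,0,0]},{"hand":0,"offset":[0.03,-0.08,0.06],"angular":[0,0,0]},{"hand":0,"offset":[0.03,-0.08,0.06],"angular":[0,0,0]}]}}

```text
time: 14.35
tool_pos: [0.5993, -0.136, 0.0404]
tcp_rot: [1.601, 2.16, -0.423]
wrist_force: [-3.9, 16.1, 8.1]
width: 0.422
```

```bash
python3 fin.py -73|grep -v -e L -e low -e above; python3 st.py; python3 - <<'E'
from h import *
b=snap('side','s9');c=snap('wrist','w9')
cv2.imwrite('pics/m9.png',np.hstack([cv2.resize(c['frame'][0:300,100:460],(400,333)),cv2.resize(b['frame'][190:310,230:370],(390,333),interpolation=cv2.INTER_CUBIC)]))
E
```

```text
seatframe 0.005848399226686736 -0.0016756850156683437 0.0016961197922670465
lamp now [ 0.59740744 -0.12958277  0.05569612] z [-0.293  0.956  0.003] bracket-frame angle err 1.6047671317390042
turn [-0.3  0.2 -0. ]
14.35 F bx,ey,z -16.5391608691773 1.0242866069259973 8.06026015377739 T [1.7297137  0.52817677 0.31306511] w 0.42212516698236596
```

View pics/m9.png

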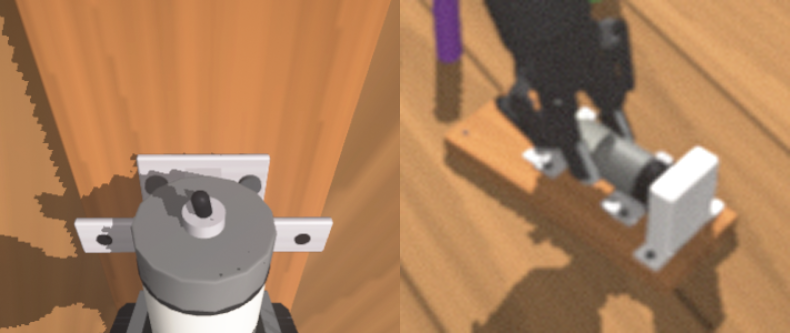

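The lamp lies centred in the saddles: ears at columns 75–333 and cap at 133–275, both centred at 204, with the foot against the seal. One last hold to check that it stays steady, then I'll hand in.

Emit:
{"name": "drive_tool", "arguments": {"deltas": [{"hand":0,"offset":[0,0,0],"angular":[0,0,0]},{"hand":0,"offset":[0,0,0],"angular":[0,0,0]},{"hand":0,"offset":[0,0,0],"angular":[0,0,0]},{"hand":0,"offset":[0,0,0],"angular":[0,0,0]}]}}

```text
time: 14.95
tool_pos: [0.5993, -0.136, 0.0405]
tcp_rot: [1.601, 2.16, -0.423]
wrist_force: [-5.0, 17.3, 8.4]
width: 0.423
```

```bash
python3 fin.py -73|grep seatf; python3 st.py; python3 -c "
from h import *
s=bot.read_state();bx=np.array([.2924,-.9563,0])
if 10<-(s['wrist_force']@bx)<22: print('finish',bot.finish_job())"; python3 st.py
```

```text
seatframe 0.005860604257400535 -0.001681548647590175 0.0017093490406424675
14.95 F bx,ey,z -18.048101771934668 0.2448663663780691 8.414367417656452 T [1.72076879 0.44265005 0.29018086] w 0.4233577948165906
the job is handed in; nothing more can be done
finish None
the job is handed in; nothing more can be done
```

I handed the job in at about 15 s. The larger grey lamp is lying in both saddles with its foot pressed into the foam seal, and the gripper is still holding it (grip set to 70 N) and pushing. I get no verdict from the simulator.

**How it went:** I gripped the lamp from the free far-left side with the tool tilted 30° down. I then lifted it, turned it through one 151° rotation, lowered it into the saddles and slid it into the seal. The hand stayed clear of the mug, tin and straps in the views I took on the way; I did not measure their positions at the end.

**Last checks:**
- **Push:** the wrist reads 16.5–18 N along the lamp. About 4.5–6 N of that is friction in the saddles. The seal is squeezed about 4.5 mm past first contact, which means about 11–12 N on the seal.
- **Position:** the reading did not move between the last two checks. In the wrist picture the lamp's cap and the saddle ears have the same centre line.
- **Disagreement:** by my camera-measured seat, the lamp ends about 1.7 mm off sideways and 1.7 mm high. I put this down to calibration, because the lamp was firmly bottomed in the trough. Even taken at face value it is within the 3 mm limit.
- **Refused move:** one early move was refused because I left out the turn field; nothing moved.

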